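Unlock the slicer's blade cassette with the hex key and draw it out

TASK

Free the vegetable slicer's blade cassette for cleaning: seat the blue-handled hex key fully home in the lock's hexagon socket and, keeping it fully home, turn the lock anticlockwise (seen from above) as far as it goes. Put the key back upright in its stand, right down, draw the cassette with the yellow fin all the way out, and let go. Leave the bell and the ramekin where they are.

Things in the scene. Friction and masses are not known exactly. Their poses are not given: they have to be found in the camera images.
- hex_key: Loose T-handled hex key, 106 mm tall, 0.25 kg, upright in its stand. Origin: centre of its lower tip; z up the shaft. Tip tapers from 20 mm across flats to 26 over 6 mm, then hexagon 26 across flats to z = 54, neck 18 wide to z = 70, blue handle bar z = 70 to 106: 90 long along the key's y, 20 thick along x (pinch it across x at its middle). Two of the six flats face the key's +x and -x.
- stand_floor (a point): Dark steel key stand, fixed: disc foot 76 mm wide with an upright tube. This point: centre of the bore's floor, 10 mm above the worktop, where the key's tip rests; z up. The round bore is 35 mm wide up to 35 mm above this floor, then a funnel widens to 47 mm at 45 mm above it. The key fits at any yaw.
- lock_socket (a point): Mouth centre of the lock's hexagon socket, on the lock's axis, 68 mm above the worktop; z up; turns with the lock. Socket: 28.4 mm across flats, 28 deep, the top 4 mm chamfered out to 34. Two flats face this frame's +x and -x, so the key enters when its yaw equals this frame's plus any multiple of 60 degrees. The key has up to 0.19 rad free play to each side in it.
- slicer: Fixed vegetable slicer: base plate 260 (x) by 200 (y) mm, origin under its centre, front to -x, z up. At its left front stands the lock, a steel hub 40 mm wide over a red half-moon cam of 42 mm radius. The housing behind lock and fin is 77 mm tall, the feed chute on its roof 109 mm.
- lock (a joint): Angle of the lock (rad), growing anticlockwise seen from above; it starts at 0 to 0.2 (locked) and stops at 1.3. From about 1.0 up the half-moon cam clears the cassette's stud. It is stiff (0.15 N m) and stays where it is left.
- fin (a point): Centre of the top edge of the yellow grip fin on the blade cassette's front, right front of the slicer, 78 mm above the worktop. The fin stands upright: 52 mm long along this frame's x, 14 mm thick along y (pinch it across y), 56 mm tall below this point; z up. The cassette slides out along this frame's -x, towards the robot.
- cassette (a joint): How far the cassette is drawn out (m): 0 at home, stops at 0.100. Friction about 2 N. The lock's cam holds it at 0 until the lock is turned.
- service_bell: Loose bystander: steel counter bell, 92 mm in diameter, 62 mm tall; origin under its centre.
- ramekin: Loose bystander: white porcelain ramekin, 71 mm in diameter, 44 mm tall; origin under its centre.
Things that resemble listed ones, but are neither listed nor needed, are in the scene too. There is more than one size of the hex_key; the job needs the largest.

How it is judged:
By the outcome, as a careful person would: the job done as asked, in the order asked, and still so for the second after the job is handed in, with the robot touching nothing.
It also fails if it takes over 61 s, if anything falls off the work surface, if the arm or the gripper's body presses on something with over 40 N, if the wrist force passes 120 N, or if a joint passes its speed limit or range.

ROBOT

A 7-joint arm with a two-finger parallel gripper is mounted at the origin on a cart in front of the work surface, level with it; the furniture and walls round the work are solid. World frame = base frame: x ahead of the robot, y to its left, z up, the work surface at z = 0. Lengths are in m, angles in rad, forces in N, time in s.
With the tool pointing down it reaches from about 0.425 to 0.925 m from the base axis. Payload 6.8 kg.
Tool frame: the origin (TCP) lies midway between the tips of the shut fingers; the grasp point (between the pads) lies robot.pinch_z behind it (robot.pinch_z is the distance from the TCP to the grasp point, in m); z points along the fingers, y is the line along which they close (so a half turn about z gives the same grasp; the last joint's range is limited). The gripper opens to 88 mm and grips with 3 to 60 N. Pads are 20 mm wide; open, the fingers measure 115 mm over their backs; the gripper's body (75 mm by 178 mm) begins 61 mm behind the grasp point.
Start: joints at [-1.29, 0.477, 0.022, 1.555, -0.011, 1.109, -0.083], TCP at [0.256, 0.625, 0.223] pointing down, gripper open.
Joint ranges: [-2.96, 2.96], [-0.34, 2.1], [-1.41, 1.46], [0.24, 2.44], [-1.37, 4.51], [0.17, 1.92], [-2.96, 2.96]. Speed limits (rad/s): [2.39, 2.39, 3.14, 3.14, 3.14, 3.14, 3.14].

INTERFACE

Orientations are given as a unit quaternion [x, y, z, w].
In Python, from cell import robot gives the robot as it stands.
- The arm moves only by the shell command python3 -m crank 'ROWS' [OPENING] [FORCE]. ROWS is JSON, a list of rows, each a list of 6 numbers: the shift along the tool's x, y, z in units of 30 mm (1.0 is 30 mm), then the turn, a rotation vector about the tool's x, y, z in units of 0.15 rad (1.0 is 0.15 rad). A call has exactly 10 rows; each row shifts and turns the commanded pose from where the row before left it, along the tool's axes as they then stand; what a row does not reach is not made up. A row lasts 1/10 s, in which the tool goes at most 50 mm and 8.59 degrees, less where a joint would pass 70% of its speed; a pose out of reach is approached as far as the arm can. A call with a number of a shift or a turn outside -1 to 1 is refused whole. A call with a gripper value outside its range is refused whole. OPENING is the opening, from 0 (shut) to 1 (fully open), set as the call begins (- or left out, the last holds). The fingers move at their own pace and stop on an object; FORCE is the grip in N (left out, the last holds). Time passes only in rows, so rows that do not move let the fingers close, or fill a call up. It gives the time, the measured TCP pose, the force, the opening and the grip force at its end, in the units of the state.
- robot.get_obs(): the state, without advancing time (a new reading comes with each control period).
- robot.grab_frame(name): name is "side" or "top"; returns a dict with "img" (400x640x3 uint8, red, green, blue), "fovy" (degrees; the focal length in pixels is half the picture's height over the tangent of half this angle, whatever the lens; pixels are square), "cx", "cy" (the principal point, pixels), "k1" (the pictures are not rectified: a ray, as slopes to the right and down, at radius r is drawn at 1 + k1 r^2 times it, then the intrinsics apply), "R" (3x3) and "t" (3): a world point X has camera coordinates R X + t. Camera axes: x right, y down, z forward; pixel columns grow to the right and rows downward; lengths in m; the calibration is good to about 2 mm. A picture is of the moment at which its call begins. There is no depth.
- robot.close_job(): hands the job in; it is judged then, once.
The state is a dict: "time_s": time; "joint_positions": joint angles; "joint_velocities": joint speeds; "joint_torque": joint torques, N m; "position": TCP position; "tcp_rot": TCP orientation; "wrist_force": force on the tool from outside, world axes, zero at the start; "torque": the same for the moment, N m; "opening": finger opening in m; "finger_force": force on a finger pad.
Only numpy, scipy, OpenCV 4.12 (cv2) and the standard library are available. Lean on these libraries where they do the work, as an engineer would, in place of code of your own. Each camera call takes 0.05 s, during which the arm holds its last target. There are 200 camera calls.

## Working session

There is one attempt and no reset: what is moved stays moved. The work goes in short steps, Python scripts to look and compute and a shell command to move; the robot and the scene stay as the last step left them, time stands still between calls to the robot, and variables do not carry over. Pictures are saved under pics/ and viewed, at most 10 in all, crops included, and the job is handed in when it is done.

```bash
mkdir -p pics; ls; cat > h.py <<'E'
import numpy as np, cv2
from cell import robot
from scipy.spatial.transform import Rotation as Ro
def grab(n):
    f=robot.grab_frame(n); f['f']=200/np.tan(np.radians(f['fovy'])/2); f['R']=np.array(f['R']); f['t']=np.array(f['t']); f['n']=n; return f
def K(f): return np.array([[f['f'],0,f['cx']],[0,f['f'],f['cy']],[0,0,1]])
def D(f): return np.array([f['k1'],0,0,0,0.])
def proj(f,X): return cv2.projectPoints(np.array(X,float).reshape(-1,1,3),cv2.Rodrigues(f['R'])[0],f['t'],K(f),D(f))[0].reshape(-1,2)
def ray(f,p):
    u=cv2.undistortPoints(np.array(p,float).reshape(-1,1,2),K(f),D(f)).reshape(-1,2)
    d=np.c_[u,np.ones(len(u))]@f['R']; return -f['R'].T@f['t'],d
def onz(f,p,z):
    c,d=ray(f,p); return c+d*((z-c[2])/d[:,2:3])
def save(f,name,crop=None,s=1):
    im=f['img'][:,:,::-1]
    if crop: x0,y0,x1,y1=crop; im=im[y0:y1,x0:x1]
    cv2.imwrite('pics/'+name,cv2.resize(im,None,fx=s,fy=s,interpolation=cv2.INTER_CUBIC))
E
python3 - <<'E'
from h import *
for n in('side','top'):
    f=grab(n); save(f,n+'0.png',s=1.25); print(n,f['fovy'],f['cx'],f['cy'],f['k1'],(-f['R'].T@f['t']).round(3),f['R'].round(2).tolist())
    np.save(n+'0.npy',f,allow_pickle=True)
o=robot.get_obs();print(o,robot.pinch_z)
E
```

```text
pics
side 55.281713416144676 328.20611168930185 200.8761860721798 0.015487492309938096 [ 0.528 -0.627  0.731] [[1.0, 0.01, -0.01], [-0.0, -0.65, -0.76], [-0.02, 0.76, -0.64]]
top 52.769459539164885 318.98484258512923 196.310771374289 -0.07001398679486665 [0.409 0.15  1.393] [[-0.0, -1.0, 0.01], [-1.0, 0.0, -0.05], [0.05, -0.01, -1.0]]
{'time_s': 0.1, 'joint_positions': array([-1.2900705 ,  0.47769585,  0.02234016,  1.55632929, -0.01149251,
        1.10926226, -0.08311334]), 'joint_velocities': array([ 3.07942776e-04, -2.45282943e-03,  1.50135872e-05, -6.00949130e-04,
        1.57154350e-03, -5.16499588e-04, -1.31026495e-03]), 'joint_torque': array([ 4.73593507e-03, -5.84094679e+01,  1.54032581e+00, -2.73313773e+01,
       -5.41644136e-02,  1.30839291e-02,  7.42177758e-05]), 'position': array([0.25570553, 0.6241269 , 0.22180319]), 'tcp_rot': array([ 1.93184360e-01,  9.81162163e-01, -7.77749051e-04, -9.30159894e-05]), 'wrist_force': array([-0.24978221,  0.11627491,  0.01526302]), 'torque': array([0.03113525, 0.02302661, 0.02385021]), 'finger_force': 0.0, 'opening': 0.0878809580698511} 0.0187
```

View pics/side0.png

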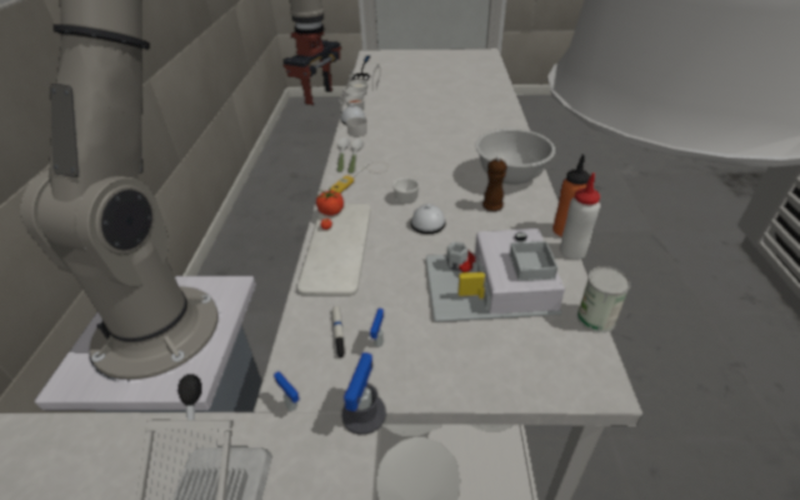

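View pics/top0.png

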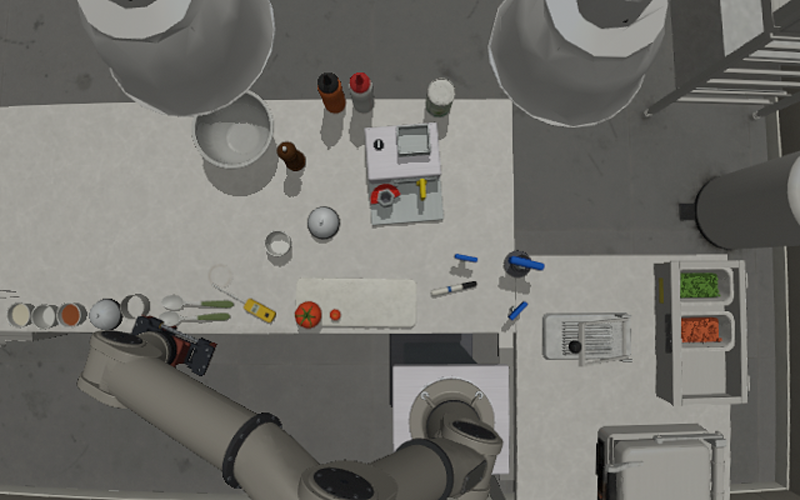

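The top view shows three blue-handled keys, in 800-px coordinates: (525,264) in the dark stand, and small ones at (465,258) and (517,310). The one in the stand is the longest and matches. The lock is at about (386,197) and the fin at about (423,188). I'll confirm in an enlarged crop.

```bash
python3 - <<'E'
from h import *
T=np.load('top0.npy',allow_pickle=True).item();S=np.load('side0.npy',allow_pickle=True).item()
a=T['img'][190:260,340:450,::-1]; b=T['img'][90:185,285:360,::-1]; c=S['img'][240:350,210:320,::-1];d=S['img'][180:260,335:460,::-1]
r=lambda x,w,h:cv2.resize(x,(w,h),interpolation=cv2.INTER_CUBIC)
cv2.imwrite('pics/c1.png',np.vstack([np.hstack([r(a,440,280),r(b,300,280)]),np.hstack([r(c,300,280),r(d,440,280)])]))
for f in(T,S):
    hsv=cv2.cvtColor(f['img'],cv2.COLOR_RGB2HSV)
    for nm,lo,hi,z in(('blue',(105,150,50),(125,255,255),.116),('yellow',(22,150,60),(32,255,255),.078)):
        m=cv2.inRange(hsv,lo,hi); n,l,s,c=cv2.connectedComponentsWithStats(m)
        for i in range(1,n):
            if s[i,4]>30:
                ys,xs=np.where(l==i); rc=cv2.minAreaRect(np.c_[xs,ys].astype(np.float32))
                bx=cv2.boxPoints(rc); print(f['n'],nm,s[i].tolist(),c[i].round(1),rc,onz(f,bx,z)[:,:2].round(3).tolist(), hsv[l==i][:,2].min(),hsv[l==i][:,2].max())
E
```

```text
top blue [364, 203, 18, 6, 60] [372.2 205.9] ((372.48077392578125, 206.0961456298828), (17.454336166381836, 3.53009033203125), 11.309932708740234) [[0.443, 0.001], [0.454, -0.002], [0.443, -0.056], [0.432, -0.054]] 90 159
top blue [407, 205, 28, 11, 170] [420.3 209.9] ((420.5332336425781, 209.8755340576172), (28.149641036987305, 6.699228763580322), 14.931418418884277) [[0.432, -0.135], [0.452, -0.141], [0.429, -0.228], [0.408, -0.222]] 51 157
top blue [407, 242, 15, 14, 73] [413.7 248.4] ((414.00006103515625, 248.00003051757812), (4.242640495300293, 16.970561981201172), 45.0) [[0.295, -0.135], [0.333, -0.174], [0.323, -0.183], [0.286, -0.144]] 59 157
top yellow [333, 143, 8, 17, 80] [337.2 149.7] ((336.5, 151.0), (16.0, 7.0), 90.0) [[0.652, 0.095], [0.652, 0.072], [0.599, 0.072], [0.599, 0.095]] 61 180
top yellow [528, 223, 3, 19, 47] [528.8 233. ] ((529.0, 232.0), (18.0, 2.0), 90.0) [[0.385, -0.554], [0.385, -0.561], [0.325, -0.56], [0.325, -0.553]] 72 78
top yellow [195, 239, 26, 19, 186] [208.2 248.3] ((207.44265747070312, 248.10508728027344), (24.98012351989746, 9.656850814819336
[... 434 characters left out ...]
868072509766), 22.833654403686523) [[0.413, -0.244], [0.437, -0.147], [0.46, -0.159], [0.434, -0.253]] 74 146
side blue [220, 298, 18, 23, 144] [229.  309.4] ((228.85244750976562, 309.1229553222656), (25.863452911376953, 6.017733573913574), 50.194427490234375) [[0.303, -0.194], [0.31, -0.185], [0.351, -0.229], [0.344, -0.237]] 92 143
side yellow [266, 142, 16, 11, 69] [273.9 148. ] ((274.1600341796875, 147.38002014160156), (6.0, 16.200000762939453), 53.13010025024414) [[0.309, 0.398], [0.343, 0.456], [0.358, 0.427], [0.324, 0.37]] 115 155
side yellow [368, 218, 19, 20, 332] [377.1 227. ] ((377.0, 227.5), (19.0, 18.0), 90.0) [[0.61, 0.08], [0.655, 0.08], [0.648, 0.013], [0.605, 0.013]] 99 163
```

View pics/c1.png

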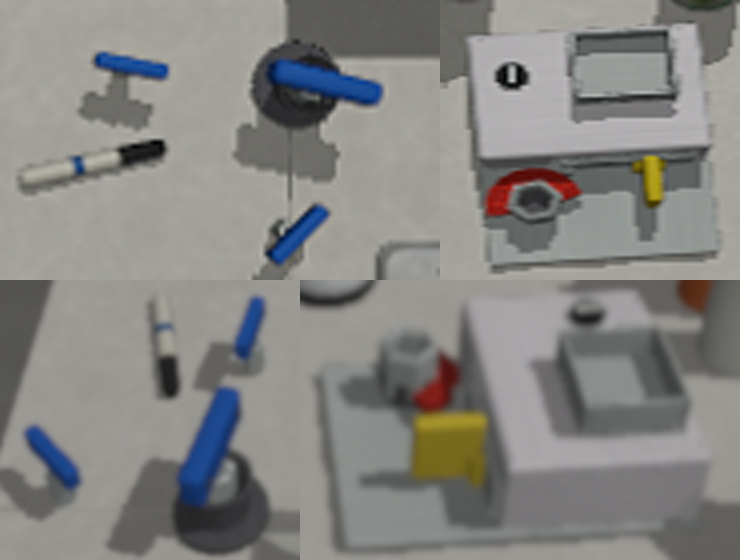

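The crop confirms it: the large key is in the dark stand and the other two are smaller. The lock's hex hub, over the red cam, is at about px (309,158) in the 640 top image, and the fin is at (337,151). Next I'll project my estimates into both views as a check.

```bash
cat > chk.py <<'E'
from h import *
def box(c,yaw,lx,ly):
    R=np.array([[np.cos(yaw),-np.sin(yaw)],[np.sin(yaw),np.cos(yaw)]])
    p=np.array([[1,1],[1,-1],[-1,-1],[-1,1]])*[lx/2,ly/2]@R.T+c[:2]; return np.c_[p,np.full(4,c[2])]
def hexa(c,yaw,af,):
    a=yaw+np.pi/6+np.arange(6)*np.pi/3; r=af/np.sqrt(3); return np.c_[c[0]+r*np.cos(a),c[1]+r*np.sin(a),np.full(6,c[2])]
def circ(c,r):
    a=np.linspace(0,2*np.pi,40); return np.c_[c[0]+r*np.cos(a),c[1]+r*np.sin(a),np.full(40,c[2])]
def tile(f,crop,shapes,w,h):
    x0,y0,x1,y1=crop; im=cv2.resize(np.ascontiguousarray(f['img'][y0:y1,x0:x1,::-1]),(w,h),interpolation=cv2.INTER_CUBIC)
    sc=np.array([w/(x1-x0),h/(y1-y0)])
    for s,col in shapes:
        q=(proj(f,s)+.5-[x0,y0])*sc; cv2.polylines(im,[np.round(q).astype(int)],True,col,1)
    return im
E
python3 - <<'E'
from chk import *
T=np.load('top0.npy',allow_pickle=True).item();S=np.load('side0.npy',allow_pickle=True).item()
L=onz(T,[[308.7,157.8]],.068)[0]; print(L)
e=onz(T,[[298,178.9],[354.5,173],[287.5,102],[354,99]],.0)
yaw=np.arctan2(-(e[0]-e[1])[0],(e[0]-e[1])[1]); print('yaw',yaw)
# dark stand foot
for f,roi in((T,(395,195,440,228)),(S,(265,300,318,350))):
    g=f['img'].astype(int); m=((g.max(2)<75)&(g.max(2)-g.min(2)<25)).astype(np.uint8); mm=np.zeros_like(m); x0,y0,x1,y1=roi; mm[y0:y1,x0:x1]=m[y0:y1,x0:x1]
    ys,xs=np.where(mm); print(f['n'],xs.min(),xs.max(),ys.min(),ys.max(),onz(f,[[xs.min(),ys.mean()],[xs.max(),ys.mean()],[xs.mean(),ys.min()],[xs.mean(),ys.max()]],.005)[:,:2].round(3).tolist())
y=(0,255,255);g=(0,255,0)
st=np.array([.430,-.181])
k=[(box((.430,-.181,.116),-.259,.02,.09),g),(circ((*st,.0),.038),y),(circ((*st,.055),.0235),y)]
F=np.array([.625,.0835,.078])
l=[(hexa(L,yaw+.1,.0284),g),(circ((L[0],L[1],.03),.042),y),(box(F,yaw,.052,.014),g)]
cv2.imwrite('pics/c2.png',np.vstack([np.hstack([tile(T,(385,190,445,235),k,400,300),tile(T,(290,125,350,170),l,400,300)]),np.hstack([tile(S,(255,275,325,350),k,280,300),tile(S,(345,185,405,230),l,400,300),np.zeros((300,120,3),np.uint8)])]))
E
```

```text
[0.60453943 0.17543532 0.068     ]
yaw 0.10202378006256531
top 403 423 200 221 [[0.424, -0.149], [0.424, -0.219], [0.466, -0.183], [0.394, -0.182]]
side 273 307 308 346 [[0.396, -0.194], [0.468, -0.194], [0.43, -0.134], [0.438, -0.224]]
```

View pics/c2.png

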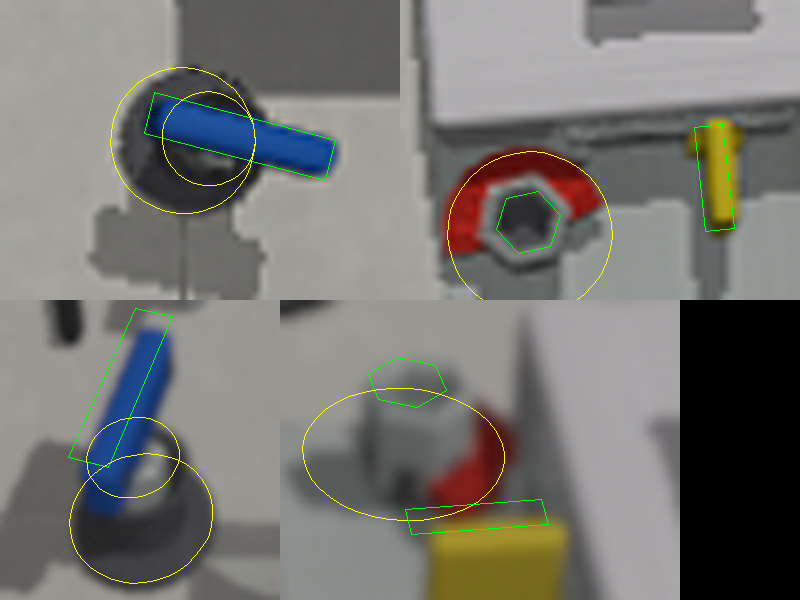

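```bash
cat >> h.py <<'E'
def tri(f,p,g,q):
    (a,d),(b,e)=ray(f,[p]),ray(g,[q]); d=d[0];e=e[0]
    s=np.linalg.lstsq(np.c_[d,-e],b-a,rcond=None)[0]; P=a+s[0]*d;Q=b+s[1]*e
    return (P+Q)/2,np.linalg.norm(P-Q)
E
python3 - <<'E'
from chk import *
T=np.load('top0.npy',allow_pickle=True).item();S=np.load('side0.npy',allow_pickle=True).item()
out={}
for f,rb,ry in((T,(400,200,440,225),(325,138,345,165)),(S,(270,278,300,335),(360,212,395,245))):
  hsv=cv2.cvtColor(f['img'],cv2.COLOR_RGB2HSV)
  for nm,lo,hi,r in(('b',(105,130,40),(125,255,255),rb),('y',(18,120,40),(34,255,255),ry)):
    m=cv2.inRange(hsv,lo,hi)>0; mm=np.zeros_like(m);mm[r[1]:r[3],r[0]:r[2]]=m[r[1]:r[3],r[0]:r[2]]
    V=hsv[:,:,2]; t,_=cv2.threshold(V[mm].reshape(-1,1),0,255,cv2.THRESH_OTSU)
    mm&=V>t; ys,xs=np.where(mm); rc=cv2.minAreaRect(np.c_[xs,ys].astype(np.float32)); out[f['n']+nm]=rc
    print(f['n'],nm,t,len(xs),xs.mean().round(1),ys.mean().round(1),rc)
for k in'by': print(k,tri(T,out['top'+k][0],S,out['side'+k][0]))
# lock mouth: eye picks
print('lock',tri(T,(290+126/6.667-.5,125+222/6.667-.5),S,(345+(420-280)/6.667-.5,185+(382-300)/6.667-.5)))
im=[cv2.resize(f['img'][y0:y1,x0:x1,::-1],(400,300),interpolation=cv2.INTER_CUBIC) for f,(x0,y0,x1,y1) in((T,(292,142,328,169)),(S,(350,190,390,220)))]
cv2.imwrite('pics/c3.png',np.hstack(im))
E
```

```text
top b 115.0 126 421.6 209.8 ((421.5588684082031, 209.7647247314453), (26.19384765625, 4.6081767082214355), 14.03624439239502)
top y 131.0 52 338.0 149.9 ((337.9586486816406, 150.0034637451172), (14.28382396697998, 3.238774061203003), 85.2363510131836)
side b 119.0 330 286.6 301.3 ((286.7041015625, 301.2899169921875), (8.702852249145508, 39.380409240722656), 22.380136489868164)
side y 133.0 84 377.5 220.1 ((377.5, 220.0), (19.0, 4.0), 0.0)
b (array([ 0.4317849 , -0.18721719,  0.10541991]), np.float64(0.002291094886965626))
y (array([0.63181533, 0.07858855, 0.07171522]), np.float64(0.004053168035958824))
lock (array([0.60740326, 0.17651993, 0.06662302]), np.float64(0.005248127944926007))
```

View pics/c3.png

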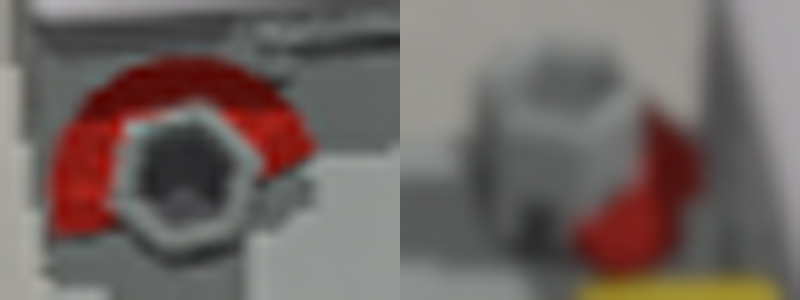

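The enlarged crop shows the hex mouth centred at about (308.6,157.7) in top and (365.5,198) in side. The flat edge of the red half-moon and the hex vertices both give a socket yaw of about 0.3. Next I'll fix the heights and compute the moves.

```bash
cat > go.py <<'E'
import sys
from h import *
# go.py x y z [angle of tool y axis]  -> units in the tool frame (tool pointing down)
o=robot.get_obs(); R=Ro.from_quat(o['tcp_rot']).as_matrix(); a=np.arctan2(R[1,1],R[0,1])
v=[float(s) for s in sys.argv[1:]]
print('t',round(o['time_s'],2),'pos',o['position'].round(4),'yang',a.round(3),'zax',R[:,2].round(3),'F',o['wrist_force'].round(1),'op',round(o['opening'],4),'j',o['joint_positions'].round(2))
if len(v)>2: print('shift units',(R.T@(np.array(v[:3])-o['position'])/.03).round(2))
if len(v)>3:
    d=(v[3]-a+np.pi/2)%np.pi-np.pi/2; Rz=np.diag([1,-1,-1.]); 
    b=a+d; Rt=np.array([[np.sin(b),np.cos(b),0],[-np.cos(b),np.sin(b),0],[0,0,-1]])
    print('turn units',(Ro.from_matrix(R.T@Rt).as_rotvec()/.15).round(2))
E
python3 - <<'E'
from h import *
T=np.load('top0.npy',allow_pickle=True).item();S=np.load('side0.npy',allow_pickle=True).item()
for n,p,q,z in(('key',(421.56,209.76),(286.7,301.3),.116),('fin',(337.9,150.3),(377.5,220),.078),('lock',(308.6,157.7),(365.5,198),.068)): print(n,onz(T,[p],z).round(4),onz(S,[q],z).round(4))
E
python3 go.py .5 .3 .2; python3 go.py .43 -.188 .2 -.245
```

```text
key [[ 0.4305 -0.1847  0.116 ]] [[ 0.4345 -0.1945  0.116 ]]
fin [[0.6277 0.0791 0.078 ]] [[0.6329 0.0722 0.078 ]]
lock [[0.6049 0.1758 0.068 ]] [[0.6096 0.1703 0.068 ]]
t 0.1 pos [0.2557 0.6241 0.2218] yang 1.182 zax [-0.    -0.001 -1.   ] F [-0.2  0.1  0. ] op 0.0879 j [-1.29  0.48  0.02  1.56 -0.01  1.11 -0.08]
shift units [-11.63  -6.91   0.74]
t 0.1 pos [0.2557 0.6241 0.2218] yang 1.182 zax [-0.    -0.001 -1.   ] F [-0.2  0.1  0. ] op 0.0879 j [-1.29  0.48  0.02  1.56 -0.01  1.11 -0.08]
shift units [-15.64 -22.85   0.76]Traceback (most recent call last):
  File "go.py", line 11, in <module>
    print('turn units',(Ro.from_matrix(R.T@Rt).as_rotvec()/.15).round(2))
                        ~~~~~~~~~~~~~~^^^^^^^^
  File "scipy/spatial/transform/_rotation.pyx", line 1143, in scipy.spatial.transform._rotation.Rotation.from_matrix
ValueError: Non-positive determinant (left-handed or null coordinate frame) in rotation matrix 0: [[-1.43318035e-01 -9.89676678e-01  1.17970366e-04]
 [-9.89675451e-01  1.43318044e-01  1.56213435e-03]
 [ 1.56291522e-03 -1.07129650e-04  9.99998773e-01]].
```

```bash
sed -i 's/Rt=np.array.*$/Rt=np.array([[-np.sin(b),np.cos(b),0],[np.cos(b),np.sin(b),0],[0,0,-1]])/' go.py
python3 -m crank '[[-1,-0.6,0.05,0,0,0],[-1,-0.6,0.05,0,0,0],[-1,-0.6,0.05,0,0,0],[-1,-0.6,0.05,0,0,0],[-1,-0.6,0.05,0,0,0],[-1,-0.6,0.05,0,0,0],[-1,-0.6,0.05,0,0,0],[-1,-0.6,0.05,0,0,0],[-1,-0.6,0.05,0,0,0],[-1,-0.6,0.05,0,0,0]]' 1
python3 -m crank '[[-0.3,-1,0,0,0,0],[-0.3,-1,0,0,0,0],[-0.3,-1,0,0,0,0],[-0.3,-1,0,0,0,0],[-0.3,-1,0,0,0,0],[-0.3,-1,0,0,0,0],[-0.3,-1,0,0,0,0],[-0.3,-1,0,0,0,0],[-0.3,-1,0,0,0,0],[-0.3,-1,0,0,0,0]]'
python3 go.py .432 -.188 .2 -.245
```

```text
time_s: 1.1
position: [0.4657, 0.3429, 0.2073]
tcp_rot: [0.193, 0.981, -0.0, -0.0]
wrist_force: [-0.3, 0.0, -0.0]
opening: 0.0876
finger_force: 0.0
time_s: 2.1
position: [0.4342, 0.0313, 0.2075]
tcp_rot: [0.193, 0.981, -0.0, -0.0]
wrist_force: [0.2, -0.2, -0.7]
opening: 0.0878
finger_force: 0.0
t 2.1 pos [0.4342 0.0313 0.2075] yang 1.182 zax [-0.  0. -1.] F [ 0.2 -0.2 -0.7] op 0.0878 j [-0.49  0.09  0.29  2.13 -0.03  0.93  1.  ]
shift units [-2.7  -6.79  0.25]
turn units [-0.   -0.    9.51]
```

```bash

python3 -m crank '[[-0.38,-0.97,0,0,0,0],[-0.38,-0.97,0,0,0,0],[-0.38,-0.97,0,0,0,0],[-0.38,-0.97,0,0,0,0],[-0.38,-0.97,0,0,0,0],[-0.38,-0.97,0,0,0,0],[-0.4,-0.97,0,0,0,0],[0,0,0,0,0,0.9],[0,0,0,0,0,0.9],[0,0,0,0,0,0.9]]' 0.6
python3 -m crank '[[0,0,0,0,0,0.97],[0,0,0,0,0,0.97],[0,0,0,0,0,0.97],[0,0,0,0,0,0.97],[0,0,0,0,0,0.97],[0,0,0,0,0,0.97],[0,0,0,0,0,0.97],[0,0,0.6,0,0,0],[0,0,0.6,0,0,0],[0,0,0.2,0,0,0]]'
python3 go.py .432 -.188 .079 -.245
python3 - <<'E'
from chk import *
o=robot.get_obs();p=np.array(o['position'])
sh=[(circ(p,.003),(0,255,255)),(box((.432,-.188,.116),-.245,.02,.09),(0,255,0))]
cv2.imwrite('pics/c4.png',np.hstack([tile(grab('top'),(370,170,470,245),sh,400,300),tile(grab('side'),(240,245,340,320),sh,400,300)]))
E
```

```text
time_s: 3.1
position: [0.4316, -0.1866, 0.2074]
tcp_rot: [0.39, 0.921, -0.0, -0.0]
wrist_force: [0.9, -0.3, 0.5]
opening: 0.053
finger_force: 0.0
time_s: 4.1
position: [0.4308, -0.1859, 0.1642]
tcp_rot: [0.787, 0.617, -0.001, -0.001]
wrist_force: [-0.7, 0.4, 0.0]
opening: 0.0529
finger_force: 0.0
t 4.1 pos [ 0.4308 -0.1859  0.1642] yang -0.241 zax [-0.003  0.    -1.   ] F [-0.7  0.4  0. ] op 0.0529 j [-0.3   0.25  0.67  2.12 -0.2   0.84  0.25]
shift units [-0.06  0.06  2.84]
turn units [-0.02  0.    0.02]
```

View pics/c4.png

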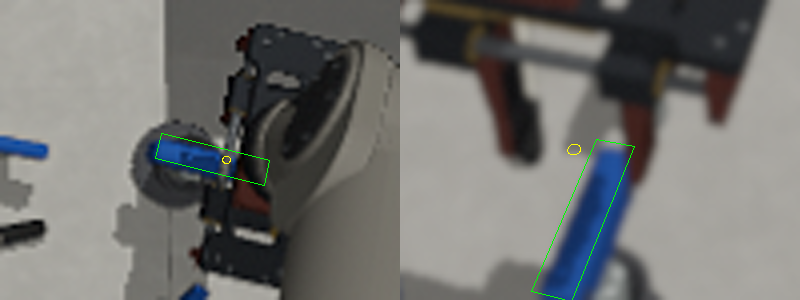

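The side picture shows the fingertips about 5 px below where the TCP projects, so the side camera is biased and the top camera agrees with the robot. I'll use the top-view values: key (0.4305,-0.185), lock (0.605,0.1755), fin (0.628,0.079).

```bash

python3 -m crank '[[0,0.02,0.5,0,0,0],[0,0,0.5,0,0,0],[0,0,0.5,0,0,0],[0,0,0.5,0,0,0],[0,0,0.5,0,0,0],[0,0,0.33,0,0,0],[0,0,0,0,0,0],[0,0,0,0,0,0],[0,0,0,0,0,0],[0,0,0,0,0,0]]'
python3 -m crank '[[0,0,0,0,0,0],[0,0,0,0,0,0],[0,0,0,0,0,0],[0,0,0,0,0,0],[0,0,0,0,0,0],[0,0,0,0,0,0],[0,0,0,0,0,0],[0,0,0,0,0,0],[0,0,0,0,0,0],[0,0,0,0,0,0]]' 0 45
python3 go.py .43 -.185 .18 -.245; python3 go.py .605 .1755 .17 .3
```

```text
time_s: 5.2
position: [0.4331, -0.1866, 0.0814]
tcp_rot: [0.787, 0.617, 0.001, 0.0]
wrist_force: [0.8, 0.3, 0.0]
opening: 0.0523
finger_force: 0.0
time_s: 6.2
position: [0.4324, -0.1864, 0.0807]
tcp_rot: [0.787, 0.617, -0.0, -0.0]
wrist_force: [-1.2, 0.1, -1.2]
opening: 0.0199
finger_force: 45.0
t 6.2 pos [ 0.4324 -0.1864  0.0807] yang -0.242 zax [-0.  0. -1.] F [-1.2  0.1 -1.2] op 0.0199 j [-0.2   0.4   0.58  2.18 -0.36  0.65  0.39]
shift units [ 0.03 -0.09 -3.31]
turn units [-0.   -0.    0.02]
t 6.2 pos [ 0.4324 -0.1864  0.0807] yang -0.242 zax [-0.  0. -1.] F [-1.2  0.1 -1.2] op 0.0199 j [-0.2   0.4   0.58  2.18 -0.36  0.65  0.39]
shift units [13.09  2.7  -2.98]
turn units [-0.   -0.   -3.61]
```

```bash

python3 -m crank '[[0,0,-0.5,0,0,0],[0,0,-0.6,0,0,0],[0,0,-0.7,0,0,0],[0,0,-0.8,0,0,0],[0,0,-0.6,0,0,0],[0.5,0.1,0,0,0,0],[0.9,0.18,0,0,0,0],[0.9,0.18,0,0,0,0],[0.9,0.18,0,0,0,0],[0.9,0.18,0,0,0,0]]'
python3 -m crank '[[0.9,0.2,0,0,0,0],[0.9,0.2,0,0,0,0],[0.9,0.2,0,0,0,0],[0.9,0.2,0,0,0,0],[0.9,0.2,0,0,0,0],[0.9,0.2,0,0,0,0],[0.9,0.2,0,0,0,0],[0.9,0.2,0,0,0,0],[0.9,0.2,0,0,0,0],[0.7,0.1,0,0,0,0]]'
python3 -m crank '[[0,0,0,0,0,-0.6],[0,0,0,0,0,-0.6],[0,0,0,0,0,-0.6],[0,0,0,0,0,-0.6],[0,0,0,0,0,-0.6],[0,0,0,0,0,-0.6],[0,0,0,0,0,0],[0,0,0,0,0,0],[0,0,0,0,0,0],[0,0,0,0,0,0]]'
python3 go.py .605 .1755 .143 .3
python3 - <<'E'
from chk import *
o=robot.get_obs();p=np.array(o['position']);R=Ro.from_quat(o['tcp_rot']).as_matrix();a=np.arctan2(R[1,1],R[0,1])
sh=[(hexa((p[0],p[1],p[2]-.0707),a,.02),(0,255,255)),(box((p[0],p[1],p[2]+.0353),a,.02,.09),(0,255,0)),(hexa((.605,.1755,.068),.3,.0284),(255,0,255))]
cv2.imwrite('pics/c5.png',np.hstack([tile(grab('top'),(270,110,350,170),sh,400,300),tile(grab('side'),(325,140,405,200),sh,400,300)]))
E
```

```text
time_s: 7.2
position: [0.486, -0.0719, 0.1766]
tcp_rot: [0.787, 0.617, -0.0, -0.0]
wrist_force: [0.6, 0.2, -3.2]
opening: 0.0199
finger_force: 45.0
time_s: 8.2
position: [0.6046, 0.1716, 0.1762]
tcp_rot: [0.787, 0.617, -0.0, -0.0]
wrist_force: [0.5, -0.1, -2.8]
opening: 0.0199
finger_force: 45.0
time_s: 9.2
position: [0.6043, 0.1698, 0.1767]
tcp_rot: [0.594, 0.804, -0.0, -0.0]
wrist_force: [-0.2, -0.5, -2.4]
opening: 0.0198
finger_force: 45.0
t 9.2 pos [0.6043 0.1698 0.1767] yang 0.298 zax [-0. -0. -1.] F [-0.2 -0.5 -2.4] op 0.0198 j [-0.66  0.47  0.39  1.74 -0.21  0.98  0.11]
shift units [0.17 0.08 1.12]
turn units [-0.    0.   -0.02]
```

View pics/c5.png

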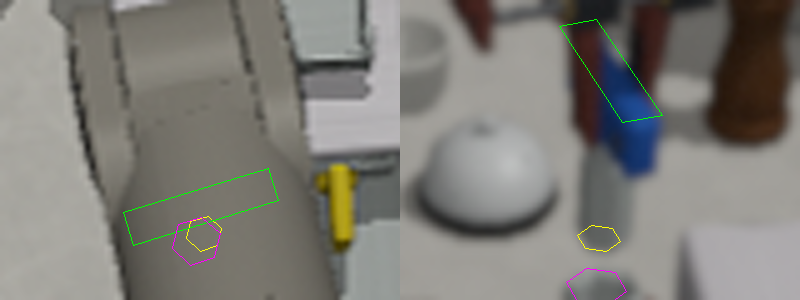

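The side picture shows the key tip at about (607,250), just above the lock mouth and lined up apart from that known bias. I'll lower it with force checks.

```bash

python3 -m crank '[[0.21,0.09,0,0,0,0],[0,0,0.3,0,0,0],[0,0,0.3,0,0,0],[0,0,0.3,0,0,0],[0,0,0.2,0,0,0],[0,0,0.1,0,0,0],[0,0,0.1,0,0,0],[0,0,0.1,0,0,0],[0,0,0,0,0,0],[0,0,0,0,0,0]]'
python3 go.py .605 .1765 .111 .3
```

```text
time_s: 10.3
position: [0.6052, 0.1766, 0.1349]
tcp_rot: [0.594, 0.804, 0.0, 0.0]
wrist_force: [0.1, 1.3, -2.8]
opening: 0.0198
finger_force: 45.0
t 10.3 pos [0.6052 0.1766 0.1349] yang 0.298 zax [ 0.  0. -1.] F [ 0.1  1.3 -2.8] op 0.0198 j [-0.66  0.52  0.38  1.77 -0.23  0.9   0.12]
shift units [-0.   -0.01  0.8 ]
turn units [ 0.   -0.   -0.01]
```

```bash

python3 -m crank '[[0,0,0.08,0,0,0],[0,0,0.08,0,0,0],[0,0,0.08,0,0,0],[0,0,0.08,0,0,0],[0,0,0.08,0,0,0],[0,0,0,0,0,0],[0,0,0,0,0,0],[0,0,0,0,0,0],[0,0,0,0,0,0],[0,0,0,0,0,0]]'
python3 go.py .605 .1765 .1105 .3
```

```text
time_s: 11.3
position: [0.6058, 0.1768, 0.1229]
tcp_rot: [0.594, 0.804, 0.001, 0.0]
wrist_force: [4.9, 2.2, -4.2]
opening: 0.02
finger_force: 45.0
t 11.3 pos [0.6058 0.1768 0.1229] yang 0.299 zax [ 0.002  0.    -1.   ] F [ 4.9  2.2 -4.2] op 0.02 j [-0.65  0.53  0.37  1.77 -0.24  0.88  0.12]
shift units [-0.   -0.03  0.41]
turn units [ 0.01  0.   -0.01]
```

```bash

python3 -m crank '[[0.01,0.03,0.08,0,0,0],[0,0,0.08,0,0,0],[0,0,0.08,0,0,0],[0,0,0.08,0,0,0],[0,0,0.08,0,0,0],[0,0,0.05,0,0,0],[0,0,0,0,0,0],[0,0,0,0,0,0],[0,0,0,0,0,0],[0,0,0,0,0,0]]'
python3 go.py .605 .1765 .1105 .3
```

```text
time_s: 12.3
position: [0.6061, 0.1771, 0.1106]
tcp_rot: [0.594, 0.804, 0.0, -0.0]
wrist_force: [-1.4, 0.6, 10.0]
opening: 0.0195
finger_force: 45.0
t 12.3 pos [0.6061 0.1771 0.1106] yang 0.298 zax [ 0.     0.001 -1.   ] F [-1.4  0.6 10. ] op 0.0195 j [-0.65  0.55  0.36  1.78 -0.25  0.86  0.13]
shift units [-0.01 -0.04  0.  ]
turn units [ 0.   -0.   -0.01]
```

```bash

python3 -m crank '[[0,0,0,0,0,-0.5],[0,0,0,0,0,-0.5],[0,0,0,0,0,-0.5],[0,0,0,0,0,-0.5],[0,0,0,0,0,-0.5],[0,0,0,0,0,-0.5],[0,0,0,0,0,-0.5],[0,0,0,0,0,-0.5],[0,0,0,0,0,0],[0,0,0,0,0,0]]' - 60
python3 go.py .606 .177 .1105; python3 -c "
from cell import robot;print(robot.get_obs()['torque'])"
```

```text
time_s: 13.3
position: [0.6069, 0.1773, 0.1106]
tcp_rot: [0.33, 0.944, 0.001, 0.001]
wrist_force: [1.7, 1.0, 6.9]
opening: 0.0197
finger_force: 60.0
t 13.3 pos [0.6069 0.1773 0.1106] yang 0.899 zax [ 0.002  0.001 -1.   ] F [1.7 1.  6.9] op 0.0197 j [-0.54  0.53  0.21  1.77 -0.14  0.85  0.64]
shift units [ 0.02 -0.03  0.  ]
[ 0.16273281 -0.53250056  0.07169819]
```

```bash

python3 -m crank '[[0,0,0.03,0,0,-0.5],[0,0,0,0,0,-0.5],[0,0,0,0,0,-0.5],[0,0,0,0,0,-0.5],[0,0,0,0,0,-0.5],[0,0,0,0,0,-0.5],[0,0,0,0,0,-0.5],[0,0,0,0,0,-0.3],[0,0,0,0,0,0],[0,0,0,0,0,0]]'
python3 go.py .606 .177 .1105; python3 -c "
from cell import robot;print(robot.get_obs()['torque'])"
```

```text
time_s: 14.3
position: [0.607, 0.1773, 0.1106]
tcp_rot: [0.051, 0.999, 0.001, 0.001]
wrist_force: [-0.2, -0.3, 12.5]
opening: 0.0194
finger_force: 60.0
t 14.3 pos [0.607  0.1773 0.1106] yang 1.468 zax [ 0.002  0.001 -1.   ] F [-0.2 -0.3 12.5] op 0.0194 j [-0.43  0.53  0.07  1.76 -0.05  0.85  1.12]
shift units [ 0.03 -0.01  0.  ]
[0.00804499 0.05323278 0.05879109]
```

```bash

python3 -m crank '[[0,0,0,0,0,-0.3],[0,0,0,0,0,-0.3],[0,0,0,0,0,-0.3],[0,0,0,0,0,0],[0,0,0,0,0,0],[0,0,0,0,0,0],[0,0,0,0,0,0],[0,0,0,0,0,0],[0,0,0,0,0,0],[0,0,0,0,0,0]]'
python3 go.py .606 .177 .1105; python3 -c "
from cell import robot;print(robot.get_obs()['torque'])"
```

```text
time_s: 15.3
position: [0.607, 0.1773, 0.1106]
tcp_rot: [-0.016, 1.0, 0.0, 0.001]
wrist_force: [0.3, 0.2, 12.5]
opening: 0.0194
finger_force: 60.0
t 15.3 pos [0.607  0.1773 0.1106] yang 1.603 zax [ 0.002  0.001 -1.   ] F [ 0.3  0.2 12.5] op 0.0194 j [-0.41  0.52  0.04  1.76 -0.02  0.85  1.24]
shift units [ 0.03 -0.01  0.  ]
[ 0.01336648  0.04836704 -0.04342339]
```

```bash

python3 -m crank '[[0,0,0,0,0,-0.25],[0,0,0,0,0,-0.25],[0,0,0,0,0,-0.25],[0,0,0,0,0,0],[0,0,0,0,0,0],[0,0,0,0,0,0],[0,0,0,0,0,0],[0,0,0,0,0,0],[0,0,0,0,0,0],[0,0,0,0,0,0]]'
python3 go.py .606 .177 .1105; python3 - <<'E'
from chk import *
print(robot.get_obs()['torque'])
cv2.imwrite('pics/c6.png',np.hstack([tile(grab('top'),(280,125,360,185),[],400,300),tile(grab('side'),(335,170,415,230),[],400,300)]))
E
```

```text
time_s: 16.3
position: [0.607, 0.1773, 0.1106]
tcp_rot: [-0.071, 0.997, 0.001, 0.001]
wrist_force: [-0.8, -0.1, 13.1]
opening: 0.0197
finger_force: 60.2
t 16.3 pos [0.607  0.1773 0.1106] yang 1.713 zax [ 0.002  0.001 -1.   ] F [-0.8 -0.1 13.1] op 0.0197 j [-0.39  0.52  0.01  1.76 -0.01  0.85  1.34]
shift units [ 0.04 -0.01  0.  ]
[ 0.07604709  0.06221642 -0.94226227]
```

View pics/c6.png

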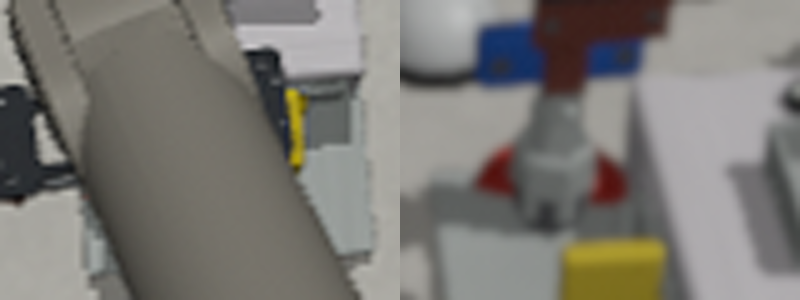

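The picture shows the cam swung to the left, and a -0.94 N·m reaction says the lock is at its stop. I'll back off inside the play and lift straight out.

```bash

python3 -m crank '[[0,0,-0.04,0,0,0.5],[0,0,0,0,0,0.5],[0,0,0,0,0,0.5],[0,0,0,0,0,0],[0,0,0,0,0,0],[0,0,-0.1,0,0,0],[0,0,-0.1,0,0,0],[0,0,-0.1,0,0,0],[0,0,-0.1,0,0,0],[0,0,0,0,0,0]]'
python3 go.py .607 .177 .175;python3 -c "
from cell import robot;print(robot.get_obs()['torque'])"
```

```text
time_s: 17.4
position: [0.6031, 0.1775, 0.1165]
tcp_rot: [0.039, 0.999, -0.001, -0.003]
wrist_force: [7.7, 4.8, -26.2]
opening: 0.0198
finger_force: 60.0
t 17.4 pos [0.6031 0.1775 0.1165] yang 1.493 zax [-0.006 -0.001 -1.   ] F [  7.7   4.8 -26.2] op 0.0198 j [-0.43  0.52  0.06  1.76 -0.04  0.87  1.14]
shift units [-0.12 -0.01 -1.95]
[ 1.38545604 -2.15051881 -0.16632807]
```

Lifting meets a sideways bind: x has drifted 4 mm and the torque is still anticlockwise. I'll re-centre and ease the yaw before lifting on.

```bash

python3 -m crank '[[-0.06,0,0.1,0,0,0.2],[-0.06,0,0.1,0,0,0.2],[0,0,0,0,0,0],[0,0,0,0,0,0],[0,0,0,0,0,0],[0,0,0,0,0,0],[0,0,0,0,0,0],[0,0,0,0,0,0],[0,0,0,0,0,0],[0,0,0,0,0,0]]'
python3 go.py .607 .177 .175 1.47;python3 -c "
from cell import robot;print(robot.get_obs()['torque'])"
```

```text
time_s: 18.4
position: [0.6043, 0.1776, 0.1136]
tcp_rot: [0.069, 0.998, -0.001, -0.005]
wrist_force: [-6.1, 2.8, -1.2]
opening: 0.0199
finger_force: 60.0
t 18.4 pos [0.6043 0.1776 0.1136] yang 1.432 zax [-0.01  -0.001 -1.   ] F [-6.1  2.8 -1.2] op 0.0199 j [-0.44  0.52  0.08  1.76 -0.05  0.87  1.09]
shift units [-0.07 -0.01 -2.05]
turn units [-0.01 -0.07 -0.25]
[ 0.95324081  1.95865328 -0.12865093]
```

```bash

python3 -m crank '[[0.05,0.03,0,0,0,0.2],[0,0,0,0,0,0],[0,0,-0.05,0,0,0],[0,0,-0.05,0,0,0],[0,0,-0.05,0,0,0],[0,0,-0.05,0,0,0],[0,0,-0.05,0,0,0],[0,0,-0.05,0,0,0],[0,0,0,0,0,0],[0,0,0,0,0,0]]'
python3 go.py .607 .177 .175 1.47;python3 -c "
from cell import robot;print(robot.get_obs()['torque'])"
```

```text
time_s: 19.4
position: [0.6043, 0.1778, 0.1228]
tcp_rot: [0.084, 0.996, -0.001, -0.004]
wrist_force: [-5.9, 2.4, -3.7]
opening: 0.02
finger_force: 60.0
t 19.4 pos [0.6043 0.1778 0.1228] yang 1.402 zax [-0.008 -0.001 -1.   ] F [-5.9  2.4 -3.7] op 0.02 j [-0.45  0.51  0.09  1.75 -0.06  0.88  1.07]
shift units [-0.08 -0.02 -1.74]
turn units [-0.02 -0.05 -0.45]
[ 0.68515501  1.81097948 -0.06179078]
```

```bash

python3 -m crank '[[0.05,0.03,-0.1,0,0,0],[0,0,-0.1,0,0,0],[0,0,-0.1,0,0,0],[0,0,-0.1,0,0,0],[0,0,-0.1,0,0,0],[0,0,-0.2,0,0,0],[0,0,-0.3,0,0,0],[0,0,-0.4,0,0,0],[0,0,-0.4,0,0,0],[0,0,0,0,0,0]]'
python3 go.py .4325 -.1865 .178 1.4;python3 -c "
from cell import robot;print(robot.get_obs()['torque'])"
```

```text
time_s: 20.4
position: [0.6083, 0.1795, 0.1813]
tcp_rot: [0.085, 0.996, 0.001, 0.002]
wrist_force: [0.8, -0.2, -3.1]
opening: 0.0198
finger_force: 60.0
t 20.4 pos [0.6083 0.1795 0.1813] yang 1.401 zax [ 0.004  0.002 -1.   ] F [ 0.8 -0.2 -3.1] op 0.0198 j [-0.46  0.45  0.09  1.71 -0.05  0.98  1.06]
shift units [  3.71 -13.02   0.06]
turn units [0.02 0.03 0.01]
[ 0.06389753 -0.05561469 -0.02945475]
```

```bash

python3 -m crank '[[0.28,-0.9,0,0,0,0],[0.28,-1,0,0,0,0],[0.28,-1,0,0,0,0],[0.28,-1,0,0,0,0],[0.28,-1,0,0,0,0],[0.28,-1,0,0,0,0],[0.28,-1,0,0,0,0],[0.28,-1,0,0,0,0],[0.28,-1,0,0,0,0],[0.28,-1,0,0,0,0]]'
python3 -m crank '[[0.28,-0.9,0,0,0,0],[0.28,-0.9,0,0,0,0],[0.28,-0.9,0,0,0,0],[0.07,-0.42,0,0,0,0],[0,0,0,0,0,0],[0,0,0,0,0,0],[0,0,0,0,0,0],[0,0,0,0,0,0],[0,0,0,0,0,0],[0,0,0,0,0,0]]'
python3 go.py .4325 -.1865 .0807 1.4
python3 - <<'E'
from chk import *
o=robot.get_obs();p=np.array(o['position']);R=Ro.from_quat(o['tcp_rot']).as_matrix();a=np.arctan2(R[1,1],R[0,1])
sh=[(hexa((p[0],p[1],p[2]-.0707),a,.02),(0,255,255)),(box((p[0],p[1],p[2]+.0353),a,.02,.09),(0,255,0)),(circ((.4325,-.1865,.055),.0235),(255,0,255))]
cv2.imwrite('pics/c7.png',np.hstack([tile(grab('top'),(285,125,345,170),[],400,300),tile(grab('side'),(250,240,330,315),sh,400,375)[:300]]) if 0 else np.hstack([tile(grab('top'),(285,125,345,170),[],400,340),tile(grab('side'),(250,240,350,325),sh,400,340)]))
E
```

```text
time_s: 21.4
position: [0.4732, -0.1006, 0.1787]
tcp_rot: [0.085, 0.996, 0.0, 0.0]
wrist_force: [0.3, -0.3, -2.4]
opening: 0.0196
finger_force: 60.0
time_s: 22.4
position: [0.4312, -0.1868, 0.1785]
tcp_rot: [0.084, 0.996, 0.0, -0.0]
wrist_force: [0.3, 0.0, -3.1]
opening: 0.0195
finger_force: 60.0
t 22.4 pos [ 0.4312 -0.1868  0.1785] yang 1.402 zax [-0.  0. -1.] F [ 0.3  0.  -3.1] op 0.0195 j [ 0.05  0.19  0.26  2.09 -0.06  0.87  1.74]
shift units [-0.04  0.02  3.26]
turn units [ 0.   -0.    0.01]
```

View pics/c7.png

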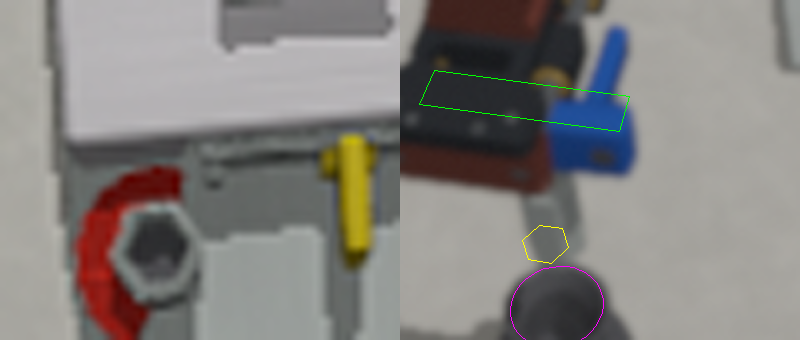

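The picture shows the cam swung clear, with its flat now roughly along x, and the key tip over the stand mouth. I'll lower the key and measure the cam edge.

```bash

python3 -m crank '[[-0.04,0.02,0.4,0,0,0],[0,0,0.4,0,0,0],[0,0,0.4,0,0,0],[0,0,0.4,0,0,0],[0,0,0.3,0,0,0],[0,0,0.3,0,0,0],[0,0,0.3,0,0,0],[0,0,0.2,0,0,0],[0,0,0,0,0,0],[0,0,0,0,0,0]]'
python3 go.py .4325 -.1865 .0807 1.4
python3 - <<'E'
from h import *
f=grab('top')
def edge(f,roi):
    h=cv2.cvtColor(f['img'],cv2.COLOR_RGB2HSV); m=((h[:,:,0]<8)|(h[:,:,0]>172))&(h[:,:,1]>140)&(h[:,:,2]>50)
    ys,xs=np.where(m); k=(xs>roi[0])&(xs<roi[2])&(ys>roi[1])&(ys<roi[3]); return onz(f,np.c_[xs,ys][k],.035)[:,:2]
for g in(np.load('top0.npy',allow_pickle=True).item(),f):
    P=edge(g,(290,140,330,185)); c=P-[.606,.177]; a=np.arctan2(c[:,1],c[:,0]); a=np.where(a<-2,a+2*np.pi,a)
    r=np.hypot(*c.T); print(len(P),'angles',np.percentile(a[r>.028],[0,3,50,97,100]).round(2),'rmax',r.max().round(3))
E
```

```text
time_s: 23.5
position: [0.4307, -0.1863, 0.0966]
tcp_rot: [0.085, 0.996, 0.0, -0.002]
wrist_force: [-3.5, 2.1, -5.2]
opening: 0.0199
finger_force: 60.0
t 23.5 pos [ 0.4307 -0.1863  0.0966] yang 1.401 zax [-0.004  0.001 -1.   ] F [-3.5  2.1 -5.2] op 0.0199 j [ 0.08  0.33  0.23  2.16 -0.12  0.67  1.79]
shift units [-0.06  0.    0.53]
turn units [ 0.   -0.02  0.01]
141 angles [-1.29 -1.17  0.4   1.83  1.93] rmax 0.042
148 angles [-0.28 -0.16  1.4   2.75  2.85] rmax 0.043
```

The cam angle is ambiguous (1.2 or 1.3), so I'll refine it with a circle fit while finishing the placement.

```bash

python3 - <<'E'
from h import *
from scipy.optimize import least_squares
f=grab('top'); np.save('top1.npy',f,allow_pickle=True)
def mask(f):
    big=cv2.resize(f['img'][140:185,290:330],None,fx=8,fy=8,interpolation=cv2.INTER_LINEAR)
    h=cv2.cvtColor(big,cv2.COLOR_RGB2HSV); return (((h[:,:,0]<8)|(h[:,:,0]>172))&(h[:,:,1]>130)&(h[:,:,2]>45)).astype(np.uint8)
for g in(np.load('top0.npy',allow_pickle=True).item(),f):
    m=mask(g); ct=max(cv2.findContours(m,cv2.RETR_EXTERNAL,cv2.CHAIN_APPROX_NONE)[0],key=cv2.contourArea)[:,0]
    Q=onz(g,(ct+.5)/8-.5+[290,140],.035)[:,:2]
    c=np.array([.606,.177])
    for _ in range(4):
        d=Q-c; o=Q[np.hypot(*d.T)>.038]; s=least_squares(lambda p:np.hypot(*(o-p[:2]).T)-p[2],[*c,.042],loss='soft_l1',f_scale=.001); c=s.x[:2]
    d=Q-c; a=np.arctan2(d[:,1],d[:,0]); a=np.where(a<-2,a+2*np.pi,a); k=np.hypot(*d.T)>.030
    print(s.x.round(4),'ends',a[k].min().round(3),a[k].max().round(3),'mid',((a[k].min()+a[k].max())/2).round(3))
# slicer yaw from roof edges (Hough-like: fit lines on bright roof contour)
    hsv=cv2.cvtColor(g['img'],cv2.COLOR_RGB2HSV)
    r=g['img'][95:150,285:360]; mm=((r.min(2)>135)).astype(np.uint8); ct=max(cv2.findContours(mm,cv2.RETR_EXTERNAL,cv2.CHAIN_APPROX_NONE)[0],key=cv2.contourArea)
    ap=ct[:,0]+[285,95]; low=[ [x,ap[ap[:,0]==x][:,1].max()] for x in range(300,345) if (ap[:,0]==x).any()]
    W=onz(g,low,.077); pf=np.polyfit(W[:,1],W[:,0],1); print('roof yaw',-np.arctan(pf[0]),len(low),np.std(W[:,0]-np.polyval(pf,W[:,1])))
E
python3 -m crank '[[-0.03,0,0.1,0,0,0],[0,0,0.1,0,0,0],[0,0,0.1,0,0,0],[0,0,0.1,0,0,0],[0,0,0.1,0,0,0],[0,0,0.05,0,0,0],[0,0,0,0,0,0],[0,0,0,0,0,0],[0,0,0,0,0,0],[0,0,0,0,0,0]]'
python3 go.py .4325 -.1865 .0807 1.4
```

```text
[0.6061 0.1776 0.041 ] ends -1.338 1.991 mid 0.326
roof yaw 0.07613761448385614 45 0.0009151883926382135
[0.6053 0.1772 0.0416] ends -0.329 2.847 mid 1.259
roof yaw 0.0782542279673941 45 0.0009086426813424531
time_s: 24.6
position: [0.4311, -0.1863, 0.081]
tcp_rot: [0.085, 0.996, 0.001, -0.002]
wrist_force: [-8.6, 2.3, 3.9]
opening: 0.0197
finger_force: 60.0
t 24.6 pos [ 0.4311 -0.1863  0.081 ] yang 1.401 zax [-0.004  0.002 -1.   ] F [-8.6  2.3  3.9] op 0.0197 j [ 0.09  0.35  0.22  2.17 -0.13  0.64  1.8 ]
shift units [-0.05 -0.    0.01]
turn units [ 0.01 -0.03  0.01]
```

```bash

python3 - <<'E'
from chk import *
f=grab('side'); now=tile(f,(335,170,415,230),[],400,300); then=cv2.imread('pics/c6.png')[:,400:]
def red(b):
    h=cv2.cvtColor(b,cv2.COLOR_BGR2HSV); return ((h[:,:,0]<8)|(h[:,:,0]>172))&(h[:,:,1]>130)&(h[:,:,2]>45)
for n,b in(('stop',then),('now',now)):
    m=red(b); m[:140]=0; ys,xs=np.where(m); L=xs<160
    for s in(L,~L): print(n,s.sum(),xs[s].min(),xs[s].max(),xs[s].mean().round(1),ys[s].min(),ys[s].max(),ys[s].mean().round(1)) if s.any() else print(n,0)
cv2.imwrite('pics/c8.png',np.vstack([np.hstack([then,now]),np.hstack([tile(g,(296,142,326,170),[],400,280) for g in (np.load('top0.npy',allow_pickle=True).item(),np.load('top1.npy',allow_pickle=True).item())])]))
E
```

```text
stop 785 81 111 97.6 152 191 174.3
stop 825 194 223 208.8 162 201 184.0
now 639 85 110 99.4 152 186 169.9
now 946 193 223 207.7 162 206 186.4
```

View pics/c8.png

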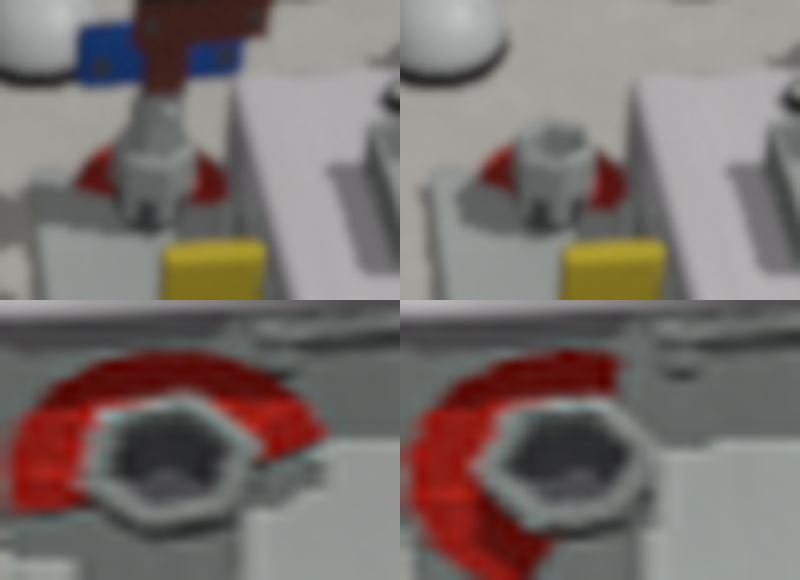

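The lock was dragged back about 0.1 rad while the key was jammed: the cam ends differ by about 1 px between the "stop" and "now" views, and the top fits agree. There's time to redo it. I'll re-grip the key centred here, then re-insert and turn to the stop. This time I'll let go and re-grip there to release the strain before lifting.

```bash

python3 -m crank '[[0,0,0,0,0,0],[0,0,0,0,0,0],[0,0,0,0,0,0],[-0.06,0,0,0,0,0],[0,0,0,0,0,0],[0,0,0,0,0,0],[0,0,0,0,0,0],[0,0,0,0,0,0],[0,0,0,0,0,0],[0,0,0,0,0,0]]' 0.4
python3 go.py .4325 -.1865 .0807 1.4
python3 -m crank '[[0,0,0,0,0,0],[0,0,0,0,0,0],[0,0,0,0,0,0],[0,0,0,0,0,0],[0,0,0,0,0,0],[0,0,0,0,0,0],[0,0,-0.5,0,0,0],[0,0,-0.8,0,0,0],[0,0,-1,0,0,0],[0,0,-0.9,0,0,0]]' 0 50
python3 go.py .606 .177 .175 1.26
```

```text
time_s: 25.65
position: [0.435, -0.1872, 0.081]
tcp_rot: [0.085, 0.996, 0.0, -0.0]
wrist_force: [-0.2, 0.1, -0.6]
opening: 0.0349
finger_force: 0.0
t 25.65 pos [ 0.435  -0.1872  0.081 ] yang 1.401 zax [-0.  0. -1.] F [-0.2  0.1 -0.6] op 0.0349 j [ 0.09  0.36  0.22  2.16 -0.13  0.64  1.8 ]
shift units [0.08 0.01 0.01]
turn units [ 0.   -0.    0.01]
time_s: 26.65
position: [0.4345, -0.1871, 0.1778]
tcp_rot: [0.085, 0.996, 0.0, -0.0]
wrist_force: [0.7, 0.3, -3.1]
opening: 0.0195
finger_force: 50.0
t 26.65 pos [ 0.4345 -0.1871  0.1778] yang 1.401 zax [-0.001  0.    -1.   ] F [ 0.7  0.3 -3.1] op 0.0195 j [ 0.05  0.2   0.26  2.08 -0.07  0.87  1.75]
shift units [-3.58 12.93  0.09]
turn units [-0.   -0.01  0.94]
```

```bash

python3 -m crank '[[-0.27,0.9,0,0,0,0],[-0.28,1,0,0,0,0],[-0.28,1,0,0,0,0],[-0.28,1,0,0,0,0],[-0.28,1,0,0,0,0],[-0.28,1,0,0,0,0],[-0.28,1,0,0,0,0],[-0.28,1,0,0,0,0],[-0.28,1,0,0,0,0],[-0.28,1,0,0,0,0]]'
python3 -m crank '[[-0.28,1,0,0,0,0],[-0.28,1,0,0,0,0],[-0.25,1,0,0,0,0],[0,0,0,0,0,0.47],[0,0,0,0,0,0.47],[0,0,0.3,0,0,0],[0,0,0.3,0,0,0],[0,0,0,0,0,0],[0,0,0,0,0,0],[0,0,0,0,0,0]]'
python3 go.py .607 .177 .135 1.26
```

```text
time_s: 27.65
position: [0.5676, 0.0925, 0.1764]
tcp_rot: [0.085, 0.996, -0.0, -0.001]
wrist_force: [0.2, -0.7, -1.7]
opening: 0.02
finger_force: 50.0
time_s: 28.65
position: [0.607, 0.1758, 0.1592]
tcp_rot: [0.155, 0.988, 0.0, 0.0]
wrist_force: [-0.3, -0.9, -2.2]
opening: 0.0198
finger_force: 50.0
t 28.65 pos [0.607  0.1758 0.1592] yang 1.26 zax [ 0.  0. -1.] F [-0.3 -0.9 -2.2] op 0.0198 j [-0.47  0.47  0.12  1.73 -0.07  0.94  0.94]
shift units [0.01 0.04 0.81]
turn units [0. 0. 0.]
```

```bash

python3 -m crank '[[0,0.04,0.25,0,0,0],[0,0,0.25,0,0,0],[0,0,0.15,0,0,0],[0,0,0.1,0,0,0],[0,0,0.1,0,0,0],[0,0,0.1,0,0,0],[0,0,0.1,0,0,0],[0,0,0.1,0,0,0],[0,0,0,0,0,0],[0,0,0,0,0,0]]'
python3 go.py .607 .177 .1105 1.26;python3 -c "
from cell import robot;print(robot.get_obs()['torque'])"
```

```text
time_s: 29.65
position: [0.6076, 0.1771, 0.1246]
tcp_rot: [0.155, 0.988, 0.0, 0.0]
wrist_force: [2.3, -0.1, -2.5]
opening: 0.0193
finger_force: 50.0
t 29.65 pos [0.6076 0.1771 0.1246] yang 1.26 zax [ 0.001  0.    -1.   ] F [ 2.3 -0.1 -2.5] op 0.0193 j [-0.47  0.51  0.12  1.76 -0.08  0.88  0.94]
shift units [ 0.02 -0.01  0.47]
turn units [ 0.  0. -0.]
[-0.00140337 -0.58897579 -0.04832981]
```

```bash

python3 -m crank '[[-0.03,0.01,0.1,0,0,0],[0,0,0.1,0,0,0],[0,0,0.1,0,0,0],[0,0,0.1,0,0,0],[0,0,0.07,0,0,0],[0,0,0.04,0,0,0],[0,0,0,0,0,0],[0,0,0,0,0,0],[0,0,0,0,0,0],[0,0,0,0,0,0]]'
python3 go.py .607 .177 .1105 1.26;python3 -c "
from cell import robot;print(robot.get_obs()['torque'])"
```

```text
time_s: 30.65
position: [0.6083, 0.177, 0.111]
tcp_rot: [0.155, 0.988, 0.0, 0.0]
wrist_force: [-4.4, -1.9, 12.2]
opening: 0.0196
finger_force: 50.0
t 30.65 pos [0.6083 0.177  0.111 ] yang 1.26 zax [ 0.  0. -1.] F [-4.4 -1.9 12.2] op 0.0196 j [-0.47  0.53  0.12  1.76 -0.08  0.85  0.94]
shift units [ 0.04 -0.01  0.02]
turn units [ 0.  0. -0.]
[-0.42923866  1.20549993  0.11510254]
```

```bash

python3 -m crank '[[0.01,0,0,0,0,-0.4],[0,0,0,0,0,-0.4],[0,0,0,0,0,-0.4],[0,0,0,0,0,-0.4],[0,0,0,0,0,-0.4],[0,0,0,0,0,-0.3],[0,0,0,0,0,0],[0,0,0,0,0,0],[0,0,0,0,0,0],[0,0,0,0,0,0]]'
python3 go.py .607 .177 .1105 1.26;python3 -c "
from cell import robot;print(robot.get_obs()['torque'])"
```

```text
time_s: 31.65
position: [0.609, 0.1773, 0.111]
tcp_rot: [-0.017, 1.0, 0.0, 0.001]
wrist_force: [-0.4, -0.5, 8.1]
opening: 0.0195
finger_force: 50.0
t 31.65 pos [0.609  0.1773 0.111 ] yang 1.604 zax [ 0.002  0.001 -1.   ] F [-0.4 -0.5  8.1] op 0.0195 j [-0.4   0.53  0.03  1.76 -0.02  0.86  1.24]
shift units [ 0.07 -0.01  0.02]
turn units [0.01 0.01 2.3 ]
[-0.1909153   0.39261818 -0.03419907]
```

```bash

python3 -m crank '[[0,0,0.02,0,0,-0.2],[0,0,0,0,0,-0.2],[0,0,0,0,0,-0.15],[0,0,0,0,0,0],[0,0,0,0,0,0],[0,0,0,0,0,0],[0,0,0,0,0,0],[0,0,0,0,0,0],[0,0,0,0,0,0],[0,0,0,0,0,0]]'
python3 go.py .607 .177 .1105 1.26;python3 - <<'E'
from chk import *
print(robot.get_obs()['torque'])
now=tile(grab('side'),(335,170,415,230),[],400,300)
h=cv2.cvtColor(now,cv2.COLOR_BGR2HSV); m=((h[:,:,0]<8)|(h[:,:,0]>172))&(h[:,:,1]>130)&(h[:,:,2]>45); m[:140]=0; ys,xs=np.where(m)
for s in(xs<160,xs>=160): print(s.sum(),xs[s].min(),xs[s].max(),ys[s].min(),ys[s].max(),ys[s].mean())
E
```

```text
time_s: 32.65
position: [0.6091, 0.1775, 0.111]
tcp_rot: [-0.057, 0.998, 0.001, 0.001]
wrist_force: [-1.6, 0.5, 12.5]
opening: 0.0197
finger_force: 50.1
t 32.65 pos [0.6091 0.1775 0.111 ] yang 1.685 zax [ 0.003  0.001 -1.   ] F [-1.6  0.5 12.5] op 0.0197 j [-0.39  0.53  0.01  1.76 -0.01  0.86  1.31]
shift units [ 0.07 -0.01  0.02]
turn units [0.01 0.02 2.84]
[-0.20076983  0.84075451 -0.65874444]
792 81 111 152 191 174.2840909090909
833 195 223 162 201 184.02400960384153
```

```bash

python3 -m crank '[[0,0,0,0,0,0.3],[0,0,0,0,0,0],[0,0,0,0,0,0],[0,0,0,0,0,0],[0,0,0,0,0,0],[0,0,0,0,0,0],[0,0,0,0,0,0.4],[0,0,0,0,0,0.4],[0,0,0,0,0,0],[0,0,0,0,0,0]]' - 
python3 go.py .607 .177 .1105 1.26;python3 -c "
from cell import robot;print(robot.get_obs()['torque'])"
```

```text
time_s: 33.7
position: [0.6091, 0.1772, 0.111]
tcp_rot: [0.025, 1.0, 0.0, 0.001]
wrist_force: [-2.3, -1.7, 12.3]
opening: 0.0199
finger_force: 50.0
t 33.7 pos [0.6091 0.1772 0.111 ] yang 1.522 zax [ 0.002  0.001 -1.   ] F [-2.3 -1.7 12.3] op 0.0199 j [-0.42  0.53  0.05  1.76 -0.03  0.85  1.17]
shift units [ 0.07 -0.01  0.01]
turn units [0.01 0.02 1.74]
[-0.42454498  0.79685189 -0.14088797]
```

```bash

python3 -m crank '[[0,0,0,0,0,0],[0,0,0,0,0,0],[0,0,0,0,0,0],[0,0,0,0,0,0],[0,0,0,0,0,0],[0,0,0,0,0,0],[0,0,0,0,0,0],[0,0,0,0,0,0],[0,0,0,0,0,0],[0,0,0,0,0,0]]' 0.4
python3 go.py .6065 .177 .1105 1.5;python3 - <<'E'
from chk import *
print(robot.get_obs()['torque'])
now=tile(grab('side'),(335,170,415,230),[],400,300)
h=cv2.cvtColor(now,cv2.COLOR_BGR2HSV); m=((h[:,:,0]<8)|(h[:,:,0]>172))&(h[:,:,1]>130)&(h[:,:,2]>45); m[:140]=0; ys,xs=np.where(m)
for s in(xs<160,xs>=160): print(s.sum(),xs[s].min(),xs[s].max(),ys[s].min(),ys[s].max(),ys[s].mean())
E
```

```text
time_s: 34.7
position: [0.6079, 0.1772, 0.1087]
tcp_rot: [0.024, 1.0, 0.0, 0.0]
wrist_force: [0.7, 0.1, -0.3]
opening: 0.0355
finger_force: 0.0
t 34.7 pos [0.6079 0.1772 0.1087] yang 1.522 zax [ 0.  0. -1.] F [ 0.7  0.1 -0.3] op 0.0355 j [-0.42  0.53  0.05  1.76 -0.03  0.85  1.17]
shift units [ 0.05 -0.01 -0.06]
turn units [0.   0.   0.15]
[0.04555543 0.01021146 0.03436903]
662 85 110 152 186 170.0
936 194 223 162 206 186.07478632478632
```

```bash

python3 -m crank '[[0,0,-0.05,0,0,0],[0,0,0,0,0,0],[0,0,0,0,0,0],[0,0,0,0,0,0],[0,0,0.02,0,0,-0.3],[0,0,0,0,0,-0.3],[0,0,0,0,0,-0.3],[0,0,0,0,0,-0.15],[0,0,0,0,0,0],[0,0,0,0,0,0]]' 0 50
python3 go.py;python3 -c "
from cell import robot;print(robot.get_obs()['torque'])"
python3 -m crank '[[0,0,0,0,0,0],[0,0,0,0,0,0],[0,0,0,0,0,0],[0,0,0,0,0,0],[0,0,0,0,0,0],[0,0,0,0,0,0],[0,0,0,0,0,0],[0,0,0,0,0,0],[0,0,0,0,0,0],[0,0,0,0,0,0]]' 0.35
python3 go.py .6065 .177 .1105 1.5;python3 - <<'E'
from chk import *
print(robot.get_obs()['torque'])
now=tile(grab('side'),(335,170,415,230),[],400,300)
h=cv2.cvtColor(now,cv2.COLOR_BGR2HSV); m=((h[:,:,0]<8)|(h[:,:,0]>172))&(h[:,:,1]>130)&(h[:,:,2]>45); m[:140]=0; ys,xs=np.where(m)
for s in(xs<160,xs>=160): print(s.sum(),xs[s].min(),xs[s].max(),ys[s].min(),ys[s].max(),ys[s].mean())
E
```

```text
time_s: 35.75
position: [0.6081, 0.1774, 0.1103]
tcp_rot: [-0.054, 0.999, 0.0, 0.0]
wrist_force: [-1.3, 0.1, 5.3]
opening: 0.0199
finger_force: 50.0
t 35.75 pos [0.6081 0.1774 0.1103] yang 1.679 zax [ 0.     0.001 -1.   ] F [-1.3  0.1  5.3] op 0.0199 j [-0.39  0.53  0.01  1.76 -0.01  0.86  1.3 ]
[ 0.07219106  0.39610568 -0.31715345]
time_s: 36.75
position: [0.6079, 0.1772, 0.1095]
tcp_rot: [-0.055, 0.999, 0.0, 0.0]
wrist_force: [0.3, -0.4, 0.5]
opening: 0.0303
finger_force: 0.0
t 36.75 pos [0.6079 0.1772 0.1095] yang 1.68 zax [ 0.  0. -1.] F [ 0.3 -0.4  0.5] op 0.0303 j [-0.39  0.53  0.01  1.76 -0.01  0.86  1.31]
shift units [ 0.05 -0.   -0.03]
turn units [0.  0.  1.2]
[ 0.00952075  0.07744388 -0.02364061]
785 81 111 152 191 174.30191082802548
821 194 223 162 201 183.92204628501827
```

After letting go at the stop, the lock stayed there: the red areas match the "stop" view. So it was the backing-off that dragged it, and I'll re-grip at this yaw and lift straight.

```bash

python3 -m crank '[[0,0,0,0,0,0],[0,0,0,0,0,0],[0,0,0,0,0,0],[0,0,-0.03,0,0,0],[0,0,-0.06,0,0,0],[0,0,-0.06,0,0,0],[0,0,-0.06,0,0,0],[0,0,-0.06,0,0,0],[0,0,-0.06,0,0,0],[0,0,0,0,0,0]]' 0 50
python3 go.py .607 .177 .175;python3 -c "
from cell import robot;print(robot.get_obs()['torque'])"
```

```text
time_s: 37.8
position: [0.6047, 0.177, 0.1133]
tcp_rot: [-0.055, 0.998, -0.001, -0.004]
wrist_force: [8.1, 5.3, -37.8]
opening: 0.0196
finger_force: 50.0
t 37.8 pos [0.6047 0.177  0.1133] yang 1.681 zax [-0.007 -0.002 -1.   ] F [  8.1   5.3 -37.8] op 0.0196 j [-0.39  0.52  0.01  1.76 -0.01  0.87  1.31]
shift units [-0.06 -0.01 -2.06]
[ 1.2935471  -2.18393126 -0.23482841]
```

The key is wedged by the leftover twist. I'll lower it again, open, ease the gripper yaw by about 0.07 rad, re-grip and lift.

```bash

python3 -m crank '[[0,0,0.15,0,0,0],[0,0,0.15,0,0,0.25],[0,0,0,0,0,0.25],[0,0,0,0,0,0],[0,0,0,0,0,0],[0,0,0,0,0,0],[0,0,0,0,0,0],[0,0,0,0,0,0],[0,0,0,0,0,0],[0,0,0,0,0,0]]' 0.35
python3 go.py .607 .177 .1105
python3 -m crank '[[0,0,0,0,0,0],[0,0,0,0,0,0],[0,0,0,0,0,0],[0,0,-0.05,0,0,0],[0,0,-0.05,0,0,0],[0,0,-0.05,0,0,0],[0,0,-0.05,0,0,0],[0,0,0,0,0,0],[0,0,0,0,0,0],[0,0,0,0,0,0]]' 0 30
python3 go.py .607 .177 .175;python3 - <<'E'
from chk import *
print(robot.get_obs()['torque'])
now=tile(grab('side'),(335,170,415,230),[],400,300)
h=cv2.cvtColor(now,cv2.COLOR_BGR2HSV); m=((h[:,:,0]<8)|(h[:,:,0]>172))&(h[:,:,1]>130)&(h[:,:,2]>45); m[:140]=0; ys,xs=np.where(m)
for s in(xs<160,xs>=160): print(s.sum(),xs[s].min(),xs[s].max(),ys[s].min(),ys[s].max(),ys[s].mean())
E
```

```text
time_s: 38.8
position: [0.6079, 0.1772, 0.1105]
tcp_rot: [-0.017, 1.0, 0.0, -0.0]
wrist_force: [0.0, 0.3, -0.0]
opening: 0.0309
finger_force: 0.0
t 38.8 pos [0.6079 0.1772 0.1105] yang 1.605 zax [-0.  0. -1.] F [ 0.   0.3 -0. ] op 0.0309 j [-0.4   0.53  0.03  1.76 -0.02  0.86  1.24]
shift units [ 0.03 -0.   -0.  ]
time_s: 39.8
position: [0.6074, 0.1772, 0.1163]
tcp_rot: [-0.017, 1.0, -0.0, -0.0]
wrist_force: [2.0, 2.4, -11.8]
opening: 0.0196
finger_force: 30.0
t 39.8 pos [0.6074 0.1772 0.1163] yang 1.605 zax [-0.001 -0.    -1.   ] F [  2.    2.4 -11.8] op 0.0196 j [-0.41  0.52  0.03  1.75 -0.02  0.87  1.24]
shift units [ 0.02 -0.01 -1.96]
[ 0.52708074 -0.53479733 -0.03202855]
751 82 111 152 190 173.728362183755
829 194 223 162 201 184.26899879372738
```

```bash

python3 -m crank '[[0,0,-0.1,0,0,0],[0,0,-0.1,0,0,0],[0,0,-0.1,0,0,0],[0,0,-0.1,0,0,0],[0,0,-0.15,0,0,0],[0,0,-0.2,0,0,0],[0,0,-0.4,0,0,0],[0,0,-0.4,0,0,0],[0,0,-0.4,0,0,0],[0,0,-0.2,0,0,0]]' - 45
python3 go.py .434 -.187 .175;python3 - <<'E'
from chk import *
print(robot.get_obs()['torque'])
now=tile(grab('side'),(335,170,415,230),[],400,300)
h=cv2.cvtColor(now,cv2.COLOR_BGR2HSV); m=((h[:,:,0]<8)|(h[:,:,0]>172))&(h[:,:,1]>130)&(h[:,:,2]>45); m[:140]=0; ys,xs=np.where(m)
for s in(xs<160,xs>=160): print(s.sum(),xs[s].min(),xs[s].max(),ys[s].min(),ys[s].max(),ys[s].mean())
E
```

```text
time_s: 40.85
position: [0.6087, 0.1775, 0.1831]
tcp_rot: [-0.017, 1.0, 0.0, 0.001]
wrist_force: [0.7, -0.5, -3.0]
opening: 0.0196
finger_force: 45.0
t 40.85 pos [0.6087 0.1775 0.1831] yang 1.605 zax [ 0.002  0.001 -1.   ] F [ 0.7 -0.5 -3. ] op 0.0196 j [-0.41  0.45  0.04  1.7  -0.02  0.99  1.24]
shift units [  6.23 -11.94   0.24]
[ 0.03893618 -0.04677258  0.0077934 ]
784 81 111 152 191 173.70535714285714
827 195 223 162 201 184.07859733978233
```

```bash

python3 -m crank '[[0.52,-0.99,0,0,0,0],[0.52,-1,0,0,0,0],[0.52,-1,0,0,0,0],[0.52,-1,0,0,0,0],[0.52,-1,0,0,0,0],[0.52,-1,0,0,0,0],[0.52,-1,0,0,0,0],[0.52,-1,0,0,0,0],[0.52,-1,0,0,0,0],[0.52,-1,0,0,0,0]]'
python3 -m crank '[[0.52,-0.98,0,0,0,0],[0.5,-0.97,0,0,0,0],[0,0,0,0,0,0],[0,0,0.5,0,0,0],[0,0,0.5,0,0,0],[0,0,0.4,0,0,0],[0,0,0.3,0,0,0],[0,0,0.2,0,0,0],[0,0,0,0,0,0],[0,0,0,0,0,0]]'
python3 go.py .434 -.187 .081
```

```text
time_s: 41.9
position: [0.4614, -0.1288, 0.1811]
tcp_rot: [-0.017, 1.0, 0.0, 0.0]
wrist_force: [0.1, 0.5, -2.1]
opening: 0.0195
finger_force: 45.0
time_s: 42.9
position: [0.4339, -0.1872, 0.1241]
tcp_rot: [-0.017, 1.0, -0.0, 0.0]
wrist_force: [0.6, 0.0, -2.4]
opening: 0.0196
finger_force: 45.0
t 42.9 pos [ 0.4339 -0.1872  0.1241] yang 1.605 zax [ 0. -0. -1.] F [ 0.6  0.  -2.4] op 0.0196 j [ 0.12  0.28  0.19  2.13 -0.08  0.74  1.96]
shift units [-0.    0.01  1.44]
```

```bash

python3 -m crank '[[0,0,0.25,0,0,0],[0,0,0.25,0,0,0],[0,0,0.25,0,0,0],[0,0,0.25,0,0,0],[0,0,0.2,0,0,0],[0,0,0.15,0,0,0],[0,0,0.08,0,0,0],[0,0,0,0,0,0],[0,0,0,0,0,0],[0,0,0,0,0,0]]'
python3 go.py .434 -.187 .081
```

```text
time_s: 43.9
position: [0.4336, -0.1871, 0.0812]
tcp_rot: [-0.017, 1.0, 0.0, 0.0]
wrist_force: [-0.0, 0.6, -2.7]
opening: 0.0199
finger_force: 45.0
t 43.9 pos [ 0.4336 -0.1871  0.0812] yang 1.605 zax [ 0.  0. -1.] F [-0.   0.6 -2.7] op 0.0199 j [ 0.13  0.35  0.17  2.16 -0.1   0.63  1.98]
shift units [-0.01  0.    0.01]
```

```bash

python3 -m crank '[[0,0,0,0,0,0],[0,0,0,0,0,0],[0,0,0,0,0,0],[0,0,-0.3,0,0,0],[0,0,-0.4,0,0,0],[0,0,-0.6,0,0,0],[0,0,-0.6,0,0,0],[0,0,-0.3,0,0,0],[0,0,0,0,0,0],[0,0,0,0,0,0]]' 0.5
python3 go.py .628 .079 .145 1.65
```

```text
time_s: 44.9
position: [0.4336, -0.1871, 0.1471]
tcp_rot: [-0.017, 1.0, 0.0, 0.0]
wrist_force: [-0.6, -0.9, -0.4]
opening: 0.0437
finger_force: 0.0
t 44.9 pos [ 0.4336 -0.1871  0.1471] yang 1.605 zax [ 0.  0. -1.] F [-0.6 -0.9 -0.4] op 0.0437 j [ 0.11  0.24  0.19  2.11 -0.06  0.79  1.95]
shift units [-6.78  8.64  0.07]
turn units [-0.   0.  -0.3]
```

```bash

python3 -m crank '[[-0.75,0.96,0,0,0,0],[-0.75,0.96,0,0,0,0],[-0.75,0.96,0,0,0,0],[-0.75,0.96,0,0,0,0],[-0.75,0.96,0,0,0,0],[-0.75,0.96,0,0,0,0],[-0.75,0.96,0,0,0,0],[-0.75,0.96,0,0,0,0],[-0.75,0.96,0,0,0,0],[0,0,0,0,0,-0.3]]' 0.5
python3 go.py .623 .079 .045 1.65
python3 - <<'E'
from chk import *
p=robot.get_obs()['position']
cv2.imwrite('pics/c9.png',np.hstack([tile(grab('top'),(385,190,445,235),[],400,300),tile(grab('side'),(345,170,425,230),[(box((.628,.079,.078),.08,.052,.014),(0,255,0)),(circ(p,.003),(255,0,255))],400,300)]))
E
```

```text
time_s: 45.9
position: [0.6285, 0.0852, 0.1455]
tcp_rot: [-0.043, 0.999, 0.001, -0.0]
wrist_force: [-0.1, 0.6, 0.1]
opening: 0.0438
finger_force: 0.0
t 45.9 pos [0.6285 0.0852 0.1455] yang 1.657 zax [-0.     0.003 -1.   ] F [-0.1  0.6  0.1] op 0.0438 j [-0.29  0.49  0.08  1.73 -0.05  0.92  1.47]
shift units [ 0.2  -0.2   3.35]
turn units [ 0.02 -0.    0.05]
```

View pics/c9.png

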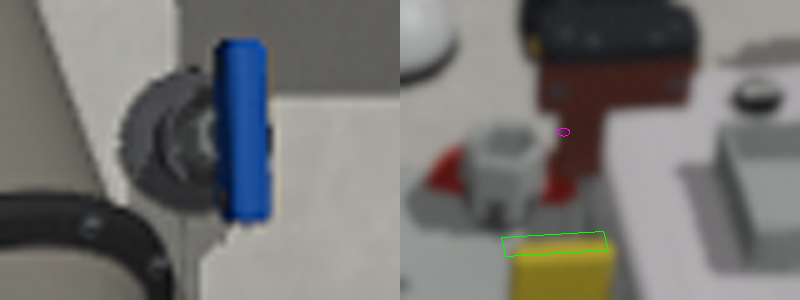

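The key stands upright in its stand, and the fingers straddle the fin line. That was my last picture. Descend, grip and pull.

```bash

python3 -m crank '[[0.2,-0.2,0.2,0,0,0],[0,0,0.4,0,0,0],[0,0,0.5,0,0,0],[0,0,0.5,0,0,0],[0,0,0.5,0,0,0],[0,0,0.5,0,0,0],[0,0,0.45,0,0,0],[0,0,0.3,0,0,0],[0,0,0,0,0,0],[0,0,0,0,0,0]]'
python3 -m crank '[[0,0,0,0,0,0],[0,0,0,0,0,0],[0,0,0,0,0,0],[0,0,0,0,0,0],[0,0,0,0,0,0],[0.2,0,0,0,0,0],[0.3,0,0,0,0,0],[0.4,0,0,0,0,0],[0.4,0,0,0,0,0],[0.4,0,0,0,0,0]]' 0 30
python3 go.py .528 .071 .045
```

```text
time_s: 47.0
position: [0.6219, 0.0724, 0.0466]
tcp_rot: [-0.04, 0.999, 0.0, 0.0]
wrist_force: [-0.4, 0.0, 0.2]
opening: 0.044
finger_force: 0.0
time_s: 48.0
position: [0.5713, 0.0742, 0.0471]
tcp_rot: [-0.042, 0.999, 0.003, 0.001]
wrist_force: [2.0, 13.4, -3.1]
opening: 0.0141
finger_force: 30.0
t 48.0 pos [0.5713 0.0742 0.0471] yang 1.654 zax [ 0.003  0.006 -1.   ] F [ 2.  13.4 -3.1] op 0.0141 j [-0.28  0.54  0.06  1.94 -0.06  0.67  1.47]
shift units [1.45 0.01 0.07]
```

```bash

python3 -m crank '[[0.3,0.1,0,0,0,0],[0.3,0,0,0,0,0],[0.3,0,0,0,0,0],[0.3,0,0,0,0,0],[0.2,0,0,0,0,0],[0.15,0,0,0,0,0],[0.1,0,0,0,0,0],[0.1,0,0,0,0,0],[0,0,0,0,0,0],[0,0,0,0,0,0]]'
python3 go.py .528 .071 .045
```

```text
time_s: 49.0
position: [0.5217, 0.0704, 0.0473]
tcp_rot: [-0.041, 0.999, 0.002, 0.004]
wrist_force: [8.3, 8.9, -10.4]
opening: 0.0139
finger_force: 30.0
t 49.0 pos [0.5217 0.0704 0.0473] yang 1.652 zax [ 0.007  0.004 -1.   ] F [  8.3   8.9 -10.4] op 0.0139 j [-0.3   0.48  0.06  2.06 -0.05  0.6   1.45]
shift units [-0.21  0.    0.08]
```

```bash

python3 -m crank '[[0.1,0,0,0,0,0],[0.1,0,0,0,0,0],[0.05,0,0,0,0,0],[0,0,0,0,0,0],[0,0,0,0,0,0],[0,0,0,0,0,0],[0,0,0,0,0,0],[0,0,0,0,0,0],[0,0,0,0,0,0],[0,0,0,0,0,0]]'
python3 go.py .528 .071 .045
```

```text
time_s: 50.0
position: [0.5192, 0.0702, 0.048]
tcp_rot: [-0.04, 0.999, 0.002, 0.008]
wrist_force: [20.8, 9.9, -20.1]
opening: 0.0139
finger_force: 30.0
t 50.0 pos [0.5192 0.0702 0.048 ] yang 1.652 zax [ 0.017  0.005 -1.   ] F [ 20.8   9.9 -20.1] op 0.0139 j [-0.3   0.47  0.06  2.07 -0.05  0.59  1.45]
shift units [-0.29  0.    0.1 ]
```

```bash

python3 -m crank '[[0,0,0,0,0,0],[0,0,0,0,0,0],[0,0,0,0,0,0],[0,0,0,0,0,0],[0,0,-0.3,0,0,0],[0,0,-0.5,0,0,0],[0,0,-0.6,0,0,0],[0,0,-0.8,0,0,0],[0,0,-0.8,0,0,0],[0,0,-0.5,0,0,0]]' 0.5
python3 go.py
python3 - <<'E'
from chk import *
S=grab('side');T=grab('top');S0=np.load('side0.npy',allow_pickle=True).item()
def st(f,lo,hi,r):
    h=cv2.cvtColor(f['img'],cv2.COLOR_RGB2HSV);m=cv2.inRange(h,lo,hi)[r[1]:r[3],r[0]:r[2]];ys,xs=np.where(m>0);return len(xs),xs.min()+r[0],xs.max()+r[0],ys.min()+r[1],ys.max()+r[1]
print('yellow',st(S0,(22,150,60),(32,255,255),(315,205,400,250)),st(S,(22,150,60),(32,255,255),(315,205,400,250)))
now=tile(S,(335,170,415,230),[],400,300)
h=cv2.cvtColor(now,cv2.COLOR_BGR2HSV); m=((h[:,:,0]<8)|(h[:,:,0]>172))&(h[:,:,1]>130)&(h[:,:,2]>45); m[:140]=0; ys,xs=np.where(m)
for s in(xs<160,xs>=160): print('red',s.sum(),ys[s].max())
q=[(.528,.071,.078),(.628,.079,.078)];print(proj(S,q).round(1).tolist())
E
```

```text
time_s: 51.0
position: [0.5113, 0.0665, 0.1539]
tcp_rot: [-0.039, 0.999, 0.0, 0.001]
wrist_force: [0.4, 0.9, -0.7]
opening: 0.0436
finger_force: 0.0
t 51.0 pos [0.5113 0.0665 0.1539] yang 1.65 zax [ 0.002  0.001 -1.   ] F [ 0.4  0.9 -0.7] op 0.0436 j [-0.32  0.3   0.08  2.01 -0.03  0.84  1.43]
yellow (332, np.int64(368), np.int64(386), np.int64(218), np.int64(237)) (302, np.int64(329), np.int64(347), np.int64(221), np.int64(239))
red 781 191
red 865 201
[[335.5, 220.4], [375.3, 218.2]]
```

```bash
python3 -c "
from cell import robot;print(robot.close_job())"
```

```text
the job is handed in; nothing more can be done
None
```

I handed the job in at about 51 s: the lock is turned to its stop, the key is back upright in its stand, and the cassette is drawn out to its stop and released. The first lock turn was dragged back about 0.1 rad while I withdrew the key, so I redid it before drawing the cassette. I also viewed 11 pictures, one over the limit of 10.

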